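# Square a curling handle into the fitting jig, close the sled and lay the retaining bar

## Task

Get the yellow curling handle held in the fitting jig: set its flat foot down between the back fence and the front support, grip end over the short end fence, and push it square and flush against the long back fence. Then slide the aluminium sled along its rail until it has closed up on the foot's free end and the foot sits fully home in the corner of the two fences. Finally lay the dark steel retaining bar, centred, across the two supports, between their cheeks so that it bridges the foot, let go, and leave the sleeve, bumper ring and hex key where they are.

Things in the scene. Friction and masses are not known exactly. Their poses are not given: they have to be found in the camera images.
- jig: Steel jig fixed to the shelf. Origin: inside corner of its two fences at shelf level, z up. Back fence: face x = 0, y from 0 to -360 mm, 18 high, 16 thick (to +x). End fence: face y = 0, x from 0 to -90 mm, 18 high, 15 thick (to +y). The foot lies on the shelf at x < 0, y < 0. A rail 14 wide, 16 high runs along y at x = +30 mm. Two bar supports stand at y = -110 mm.
- support_front (a point): Middle of the flat top of the front bar support: a grey block 30 (jig x) by 40 (jig y) by 24 mm high at jig x = -100, y = -110 mm, 85 mm clear of the back fence. Along its -y and +y edges stand cheeks 5 mm thick, 8 mm high, leaving a 30 mm wide gap for the bar. Axes as the jig.
- support_rear (a point): Middle of the flat top of the rear bar support, the same block with cheeks as the front one, at jig x = +65, y = -110 mm, top 24 mm above the shelf. Axes as the jig.
- handle: Yellow plastic curling handle, loose, 0.35 kg. Foot 140 (x) by 60 (y) by 20 mm; a 22 mm neck rises from its middle and bends into a level 22 mm grip bar, axis 52 mm up, reaching x = +96 mm (beyond the foot). Origin: centre of the foot's underside; x toward the grip's free end, z up. Home in the jig: x along jig +y, -y side on the back fence, +x end on the end fence.
- handle_grip (a point): On the centre line of the handle's grip bar, 30 mm from the neck's axis and 52 mm above the underside of the foot; a place to pinch across the bar. Axes as the handle.
- foot_corner (a point): The foot's lower corner at x = +70, y = -30 mm of the handle: it belongs in the jig's corner (the jig's origin).
- foot_tail (a point): The foot's lower corner at x = -70, y = -30 mm of the handle: the other end of the edge that lies along the back fence, on the free end that the sled closes on.
- sled (a joint): Position of the aluminium sled on the rail, m: 0 to 0.18, growing along the jig's +y toward the end fence. The paddle's face is at jig y = -0.300 + joint value; it stands against the end of a foot that is fully home at 0.160. The sled stays where it is left (about 2 N to slide it).
- sled_face (a point): Middle of the sled's paddle face, which looks along the jig's +y; the paddle hangs in front of the back fence (jig x -46 to -6 mm, from 3 to 31 mm above the shelf). Axes as the jig.
- sled_grip (a point): Middle of the sled's upright grip block, 26 (jig x) by 16 (jig y) by 32 mm tall, from 30 to 62 mm above the shelf; 30 mm behind (-y of) the paddle face. The sled's body under it is 36 (jig x) by 56 (jig y), top 31 mm above the shelf. Axes as the jig.
- bar: Plain dark steel retaining bar, loose, 210 (x) by 20 (y) by 8 mm, about 0.32 kg, with a square 20 by 20 mm grip block standing 25 mm above its middle (top 33 mm over the underside). Origin: centre of the underside; x along the bar; z up.
- sleeve: Chrome handle sleeve standing on end, 32 mm diameter, 55 mm tall; bystander. Origin at the centre of its underside.
- bumper: Black rubber bumper ring lying flat, 72 mm outside, 48 mm inside, 14 mm thick; bystander. Origin at the centre of its underside.
- hexkey: Steel L-shaped hex key lying flat, 110 by 34 mm, 8 mm thick; bystander. Origin under the middle of its long leg, x along that leg.
Mind the look-alikes: they are no part of the job. Of the things that look like the handle, take the one that is farthest from the robot's base at the start.

How it is judged:
On the way, in this order (a step that is already met when the one before it is completed fails the run):
1. the foot stands on the shelf in the jig, square and flush against the back fence (x of foot_corner in the frame of jig between -0.003 and 0.003 m and x of foot_tail in the frame of jig between -0.003 and 0.003 m and z of foot_corner in the frame of jig between -0.003 and 0.003 m and z of foot_tail in the frame of jig between -0.003 and 0.003 m and angle between handle's own z axis and vertical below 0.04 rad and y of foot_corner in the frame of jig between -0.06 and 0.003 m), for 0.2 s.
2. the foot is fully home in the fence corner with the sled closed up on its free end (x of foot_corner in the frame of jig between -0.003 and 0.003 m and x of foot_tail in the frame of jig between -0.003 and 0.003 m and z of foot_corner in the frame of jig between -0.003 and 0.003 m and z of foot_tail in the frame of jig between -0.003 and 0.003 m and angle between handle's own z axis and vertical below 0.04 rad and y of foot_corner in the frame of jig between -0.003 and 0.003 m and y of foot_tail in the frame of sled_face below 0.003 m), for 0.2 s.
3. the bar lies across both supports, between the cheeks (x of bar in the frame of jig between -0.0355 and 0.0005 m and y of bar in the frame of jig between -0.118 and -0.102 m and z of bar in the frame of jig between 0.021 and 0.027 m and angle between the x axis of bar and the x axis of jig, either way round below 0.09 rad and angle between bar's own z axis and vertical below 0.03 rad), for 0.2 s.
At the end, for the whole second after the job is handed in: Foot flat on the shelf in the corner, within 3 mm of both fences along its back edge and end; sled paddle within 3 mm of its free end; bar flat on both supports between the cheeks (8 mm across, 18 mm lengthwise, 0.09 rad); handle and bar at rest (all of step 2 and all of step 3 and linear speed of each of handle, bar below 0.01 m/s); the robot touches nothing.
It fails at once if the chrome sleeve is moved more than 25 mm (distance of sleeve from where it was at the start of the episode above 0.025 m).
It fails at once if the bumper ring is moved more than 25 mm (distance of bumper from where it was at the start of the episode above 0.025 m).
It fails at once if the hex key is moved more than 25 mm (distance of hexkey from where it was at the start of the episode above 0.025 m).
It also fails if it takes over 72 s, if anything falls off the work surface, if the arm or the gripper's body presses on something with over 40 N, if the wrist force passes 120 N, or if a joint passes its speed limit or range.

## Robot

A 6-joint arm with a two-finger parallel gripper is mounted at the origin on the work surface. World frame = base frame: x ahead of the robot, y to its left, z up, the work surface at z = 0. Lengths are in m, angles in rad, forces in N, time in s.
With the tool pointing down it reaches from about 0.3 to 0.875 m from the base axis. Payload 6.4 kg.
Tool frame: the origin (TCP) lies midway between the tips of the shut fingers; the grasp point (between the pads) lies 19 mm behind it; z points along the fingers, y is the line along which they close (so a half turn about z gives the same grasp; the last joint's range is limited). The gripper opens to 85 mm and grips with 20 to 120 N. Pads are 22 mm wide; open, the fingers measure 114 mm over their backs; the gripper's body (76 mm by 85 mm) begins 54 mm behind the grasp point. The pads swing forward as they close: fully open they stand 13 mm farther back than shut.
Start: joints at [-1.508, 0.181, 1.607, -0, 1.354, -0.206], TCP at [0.153, -0.554, 0.231] pointing down, gripper open.
Joint ranges: [-2.99, 2.99], [-0.89, 2.07], [0.3, 2.58], [-1.14, 4.28], [0, 2.63], [-3.12, 3.12]. Speed limits (rad/s): [2.57, 2.57, 3.01, 3.14, 3.14, 3.14].

## Interface

Orientations are given as a unit quaternion [w, x, y, z].
In Python, from bench import get_obs, camera, hand_in gives the robot as it stands.
- The arm moves only by the tool carry_out, never from a script. Its argument "plan" is a list that holds one entry, the list of rows, each a list of 7 numbers: the shift along the world's x, y, z in m, then the turn, a rotation vector about the world's x, y, z in rad, then the opening, from 0 (shut) to 1 (fully open). In form: [[[x, y, z, rx, ry, rz, hand], ...]]. A call has exactly 5 rows; each row is the pose to reach, as a shift and turn from the pose commanded when the call began; what a row does not reach only later rows make up. A row lasts 1/12 s, in which the tool goes at most 41.7 mm and 7.16 degrees, less where a joint would pass 70% of its speed; a pose out of reach is approached as far as the arm can. A call with a gripper value outside its range is refused whole. The fingers move at their own pace and stop on an object; the grip force is fixed at half the most. Time passes only in rows, so rows that repeat a pose let the fingers close, or fill a call up. It gives the time, the measured TCP pose, the force, the opening and the grip force at its end, in the units of the state.
- get_obs(): the state, without advancing time (a new reading comes with each control period).
- camera(name): name is "scene" or "top" or "wrist"; returns a dict with "pixels" (384x512x3 uint8, red, green, blue), "z_map" (384x512 float32, m along the optical axis (not along the pixel's ray), 0 where there is no reading), "camera_matrix" (3x3 intrinsics, pixels), "cam_to_world" (4x4, takes a point from camera to world coordinates). Camera axes: x right, y up, looking along -z (the intrinsics and any distortion apply to the point x, -y, -z); pixel columns grow to the right and rows downward; lengths in m; the calibration is good to about 2 mm. A picture is of the moment at which its call begins.
- hand_in(): hands the job in; it is judged then, once.
The state is a dict: "time_s": time; "q": joint angles; "dq": joint speeds; "joint_efforts": joint torques, N m; "eef_pos": TCP position; "eef_rot": TCP orientation; "wrist_force": force on the tool from outside, world axes, zero at the start; "torque": the same for the moment, N m; "opening": opening from 0.0 (shut) to 1.0 (fully open); "grasp_force": force on a finger pad.
Only numpy, scipy, OpenCV 4.12 (cv2) and the standard library are available. Lean on these libraries where they do the work, as an engineer would, in place of code of your own. Each camera call takes 0.05 s, during which the arm holds its last target. There are 200 camera calls.

## Working session

There is one attempt and no reset: what is moved stays moved. The work goes in short steps, Python scripts to look and compute and a tool call to move; the robot and the scene stay as the last step left them, time stands still between calls to the robot, and variables do not carry over. Pictures are saved under pics/ and viewed, at most 10 in all, crops included, and the job is handed in when it is done.

Besides the shell and the picture viewer there is one more tool, called after "Emit:" as name(argument=value, ...) on one line, values as JSON. carry_out: Moves the arm, as the interface text tells. Its arguments: {"type":"object","properties":{"plan":{"type":"array","items":{"type":"array","items":{"type":"array","items":{"type":"number"}}}}},"required":["plan"]}

```bash
mkdir -p pics; ls; cat > h.py <<'E'
import numpy as np, cv2
from bench import get_obs, camera, hand_in
def snap(n,f=None):
    c=camera(n)
    if f: cv2.imwrite('pics/'+f,c['pixels'][:,:,::-1])
    np.savez(f'last_{n}.npz',**c)
    return c
def pts(c):
    z=c['z_map']; K=c['camera_matrix']; h,w=z.shape
    u,v=np.meshgrid(np.arange(w),np.arange(h))
    P=np.stack([(u-K[0,2])/K[0,0]*z,-(v-K[1,2])/K[1,1]*z,-z],-1)
    T=c['cam_to_world']
    W=P@T[:3,:3].T+T[:3,3]; W[z==0]=np.nan
    return W
E
python3 - <<'E'
from h import *
o=get_obs();print(o)
a=snap('scene');b=snap('top')
for c in(a,b):print(c['cam_to_world'].round(3),c['camera_matrix'].round(1),(c['z_map']>0).mean(),[k for k in c])
cv2.imwrite('pics/s0.png',a['pixels'][:,:,::-1])
cv2.imwrite('pics/t0.png',cv2.resize(b['pixels'][:,:,::-1],(800,600)))
E
```

```text
pics
{'time_s': 0.0, 'q': array([-1.50830631e+00,  1.81538206e-01,  1.60800211e+00, -1.17419078e-05,
        1.35380439e+00, -2.06297093e-01]), 'dq': array([ 0.00047695, -0.00252795,  0.00123801,  0.00025454,  0.00129559,
        0.00036795]), 'joint_efforts': array([ 1.14038467e-03, -4.44870865e+01, -3.51338017e+01, -3.05704189e-04,
        9.05779103e-03, -7.54502764e-06]), 'eef_pos': array([ 0.15267802, -0.55378741,  0.2303886 ]), 'eef_rot': array([-8.74173587e-04,  9.90982220e-01,  1.33990565e-01,  5.72177058e-05]), 'wrist_force': array([ 0.28594216, -0.25031214, -0.9261832 ]), 'torque': array([0.05765062, 0.01579545, 0.01588711]), 'grasp_force': 0.0, 'opening': 1.0031542234668362}
[[-0.055 -0.721  0.691  1.368]
 [ 0.998 -0.053  0.024 -0.009]
 [ 0.019  0.691  0.722  1.017]
 [ 0.     0.     0.     1.   ]] [[467.4   0.  255.9]
 [  0.  467.4 184.6]
 [  0.    0.    1. ]] 0.9959564208984375 ['pixels', 'z_map', 'camera_matrix', 'cam_to_world']
[[ 0.026  0.994 -0.103  0.279]
 [-1.     0.026 -0.006 -0.025]
 [-0.003  0.103  0.995  1.617]
 [ 0.     0.     0.     1.   ]] [[496.6   0.  256.8]
 [  0.  496.6 186.2]
 [  0.    0.    1. ]] 0.9960683186848959 ['pixels', 'z_map', 'camera_matrix', 'cam_to_world']
```

View pics/t0.png

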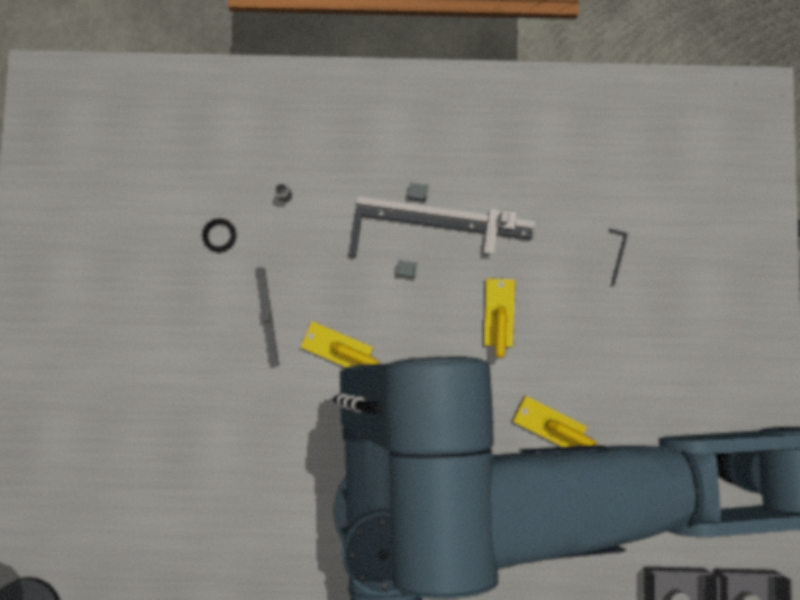

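View pics/s0.png

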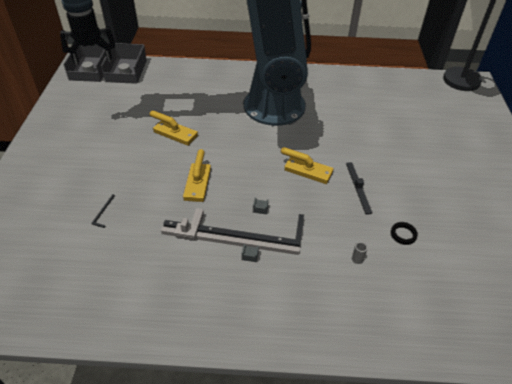

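Top view (800×600): the jig's corner is at about (358,203), the back fence runs to (533,232), and the sled is at (500,222). Supports are at (417,190) and (405,269), the bar at (266,317). There are yellow handles at (500,310), (340,350) and (555,420). The ring is at (219,235), the sleeve at (282,193) and the hex key at (618,258).

```bash
cat >> h.py <<'E'
def load(n): return dict(np.load(f'last_{n}.npz'))
def yellow(c):
    h=cv2.cvtColor(c['pixels'],cv2.COLOR_RGB2HSV); return ((h[...,0]>15)&(h[...,0]<35)&(h[...,1]>120)&(h[...,2]>70))
def rect(p): # min-area rectangle of Nx2 points -> centre,size,axis angle (long)
    (cx,cy),(w,h),a=cv2.minAreaRect((p*1000).astype(np.float32))
    if w<h: w,h,a=h,w,a+90
    return np.array([cx,cy,w,h]).round(1),round((a+90)%180-90,2)
E
python3 - <<'E'
from h import *
for n in('top','scene'):
    c=load(n);W=pts(c);Z=W[...,2]
    m=(abs(Z)<.006);print(n,'table',np.nanmedian(Z[m]))
    X,Y=W[...,0],W[...,1]
    y=yellow(c).astype(np.uint8)
    k,l,s,ce=cv2.connectedComponentsWithStats(y)
    for i in range(1,k):
        if s[i,4]<80: continue
        q=W[l==i]
        f=q[(q[:,2]>.012)&(q[:,2]<.026)]; g=q[q[:,2]>.05]
        print('yel',s[i,4],ce[i].round(),rect(f[:,:2]),np.median(f[:,2]).round(4),'grip',rect(g[:,:2]),g[:,2].max().round(4) if len(g) else 0, g[:,:2].mean(0).round(3))
    o=((Z>.008)&(Z<.1)&(X>.3)&(X<.95)&(abs(Y)<.6)&(y==0)).astype(np.uint8)
    k,l,s,ce=cv2.connectedComponentsWithStats(o)
    for i in range(1,k):
        if s[i,4]<25: continue
        q=W[l==i]
        print('obj',s[i,4],ce[i].round(),rect(q[:,:2]),np.percentile(q[:,2],[10,50,90,99]).round(3))
E
```

```text
top table 0.0002595784753030017
yel 830 [319. 201.] (array([ 405.1, -218.3,  139.5,   59.6]), -1.62) 0.0203 grip (array([ 362.5, -217.3,   97.8,   20.2]), -0.32) 0.0692 [ 0.362 -0.217]
yel 791 [216. 222.] (array([324.5, 114.9, 137.9,  59.1]), 68.38) 0.0204 grip (array([304.6,  71.8, 110.1,  26.6]), 68.4) 0.3568 [0.31  0.076]
yel 869 [353. 272.] (array([ 180. , -323.5,  140.5,   58.4]), 64.93) 0.02 grip (array([ 177.2, -316. ,  190.5,   27.3]), 73.12) 0.6508 [ 0.166 -0.354]
obj 96 [180. 123.] (array([645.9, 240.9,  41.3,  29.4]), 43.2) [0.014 0.041 0.056 0.061]
obj 128 [267. 123.] (array([654.2, -46. ,  43. ,  32.2]), 88.29) [0.015 0.024 0.034 0.037]
obj 1483 [283. 141.] (array([566.5, -95.9, 381. , 127. ]), 86.42) [0.012 0.018 0.031 0.061]
obj 209 [139. 150.] (array([552.8, 370.4,  71.1,  69.9]), -88.74) [0.01  0.014 0.019 0.024]
obj 129 [260. 172.] (array([490.3, -25.3,  41.6,  36.4]), 73.58) [0.018 0.025 0.033 0.037]
obj 183 [169. 194.] (array([414.3, 268.9, 146.9,  20.5]), 10.51) [0.009 0.012 0.034 0.041]
obj 48 [173. 222.] (array([322.3, 250.7,  42. ,  18. ]), 11.23) [0.009 0.011
[... 348 characters left out ...]
1 [197. 179.] (array([ 409.3, -218.6,  147.3,   59.6]), -1.73) 0.0213 grip (array([ 368.1, -218.3,   97.2,   21.6]), -0.42) 0.0704 [ 0.374 -0.217]
obj 304 [359. 188.] (array([395.6, 263.3, 193.4,  22.4]), 10.97) [0.009 0.011 0.034 0.039]
obj 42 [105. 204.] (array([ 510.7, -465.4,   77.9,    9.2]), -15.44) [0.008 0.01  0.013 0.014]
obj 178 [260. 205.] (array([495.3, -26.8,  39.8,  35.7]), 84.02) [0.015 0.026 0.033 0.037]
obj 2460 [233. 236.] (array([600.7, -96. , 386.8, 155.3]), -88.21) [0.012 0.019 0.033 0.063]
obj 304 [404. 232.] (array([557. , 369.3,  72.4,  69.6]), -55.92) [0.01  0.015 0.018 0.02 ]
obj 242 [359. 252.] (array([630.2, 240.7,  69.9,  31.8]), -16.77) [0.016 0.04  0.057 0.059]
```

Emit:
carry_out(plan=[[[0.009,0.0135,0,0,0,0.114,1],[0.018,0.027,0,0,0,0.228,1],[0.027,0.04,0,0,0,0.342,1],[0.036,0.054,0,0,0,0.456,1],[0.045,0.067,0,0,0,0.57,1]]])

```text
time_s: 0.52
eef_pos: [0.198, -0.4863, 0.2307]
eef_rot: [-0.001, 0.912, 0.41, 0.0]
wrist_force: [0.8, 0.9, -0.6]
opening: 1.0
grasp_force: 0.0
```

Emit:
carry_out(plan=[[[0.009,0.0135,0,0,0,0.114,1],[0.018,0.027,0,0,0,0.228,1],[0.027,0.04,0,0,0,0.342,1],[0.036,0.054,0,0,0,0.456,1],[0.045,0.067,0,0,0,0.57,1]]])

```text
time_s: 0.93
eef_pos: [0.243, -0.4193, 0.2309]
eef_rot: [-0.0, 0.76, 0.65, 0.0]
wrist_force: [-0.2, 0.1, -0.2]
opening: 0.998
grasp_force: 0.0
```

Emit:
carry_out(plan=[[[0.009,0.0135,0,0,0,0.114,1],[0.018,0.027,0,0,0,0.228,1],[0.027,0.04,0,0,0,0.342,1],[0.036,0.054,0,0,0,0.456,1],[0.045,0.067,0,0,0,0.57,1]]])

```text
time_s: 1.35
eef_pos: [0.2879, -0.3523, 0.2309]
eef_rot: [-0.0, 0.547, 0.837, 0.0]
wrist_force: [0.3, 0.0, 0.1]
opening: 1.001
grasp_force: 0.0
```

Emit:
carry_out(plan=[[[0.009,0.0135,0,0,0,0.114,1],[0.018,0.027,0,0,0,0.228,1],[0.027,0.04,0,0,0,0.342,1],[0.036,0.054,0,0,0,0.456,1],[0.045,0.067,0,0,0,0.57,1]]])

```text
time_s: 1.77
eef_pos: [0.3329, -0.2853, 0.2309]
eef_rot: [-0.0, 0.289, 0.957, 0.0]
wrist_force: [0.7, 0.4, -0.4]
opening: 1.002
grasp_force: 0.0
```

Emit:
carry_out(plan=[[[0.009,0.0135,0,0,0,0.114,1],[0.018,0.027,0,0,0,0.228,1],[0.027,0.04,0,0,0,0.342,1],[0.036,0.054,0,0,0,0.456,1],[0.045,0.067,0,0,0,0.57,1]]])

```text
time_s: 2.18
eef_pos: [0.3779, -0.2184, 0.231]
eef_rot: [-0.0, 0.009, 1.0, 0.0]
wrist_force: [0.5, 0.3, -0.6]
opening: 0.994
grasp_force: 0.0
```

```bash
python3 - <<'E'
from h import *
o=get_obs();print(o['time_s'],o['eef_pos'],o['eef_rot'],o['q'])
c=snap('wrist','w1.png');W=pts(c);y=yellow(c);q=W[y]
print(c['cam_to_world'].round(3))
f=q[(q[:,2]>.012)&(q[:,2]<.026)];g=q[(q[:,2]>.055)&(q[:,2]<.08)]
print(rect(f[:,:2]),np.median(f[:,2]),rect(g[:,:2]),g[:,2].max(),np.nanmedian(W[...,2][abs(W[...,2])<.006]))
E
```

```text
2.1833 [ 0.37787137 -0.21835305  0.23096923] [-2.26870964e-04  8.58277317e-03  9.99963108e-01  2.58136346e-04] [-7.97317236e-01 -1.42819645e-01  1.93682628e+00  4.29872923e-05
  1.34827206e+00 -2.35095731e+00]
[[ 0.018 -0.966 -0.259  0.313]
 [ 1.     0.018  0.004 -0.218]
 [ 0.001 -0.259  0.966  0.374]
 [ 0.     0.     0.     1.   ]]
(array([ 292.1, -131.2,  340.9,  303.2]), -70.39) 0.020011012071706746 (array([ 316.1, -114.9,  276.5,   86.9]), -66.81) 0.06494458659006586 8.302970339607585e-05
```

View pics/w1.png

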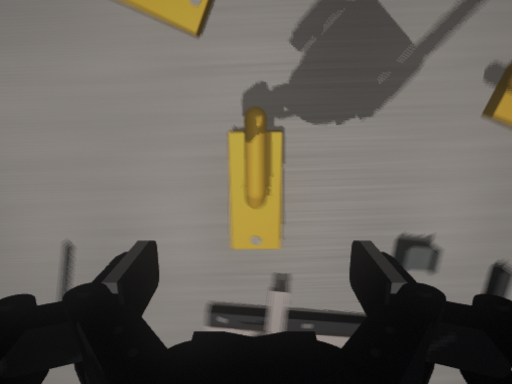

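The wrist view shows the target handle at about x 228–284, y 105–248. The sled and back fence are at the bottom (275,320).

```bash
python3 - <<'E'
from h import *
c=load('wrist');W=pts(c);y=yellow(c).astype(np.uint8)
k,l,s,ce=cv2.connectedComponentsWithStats(y);i=l[220,256];q=W[l==i]
f=q[(q[:,2]>.0165)&(q[:,2]<.0235)];g=q[(q[:,2]>.058)&(q[:,2]<.08)]
print('foot',rect(f[:,:2]),np.median(f[:,2]),'grip',rect(g[:,:2]),g[:,2].max())
# jig from top & scene clouds; coarse frame then refine by edges
for n in('top','scene'):
    c=load(n);W=pts(c).reshape(-1,3);W=W[~np.isnan(W[:,0])&~yellow(c).ravel()]
    o=np.array([.600,.07]);th=np.radians(-7.3)
    R=np.array([[np.cos(th),-np.sin(th)],[np.sin(th),np.cos(th)]])
    J=(W[:,:2]-o)@R
    bf=(W[:,2]>.0135)&(W[:,2]<.022)&(J[:,0]>-.03)&(J[:,0]<.06)&(J[:,1]<-.02)&(J[:,1]>-.22)
    # per y-bin extents
    for lo in np.arange(-.22,-.02,.04):
        m=bf&(J[:,1]>lo)&(J[:,1]<lo+.04);x=J[m,0]*1000;print(n,round(lo,2),m.sum(),np.percentile(x,[2,50,98]).round(1))
    ef=(W[:,2]>.0135)&(W[:,2]<.022)&(J[:,0]>-.12)&(J[:,0]<.06)&(J[:,1]<.05)&(J[:,1]>-.04)
    for lo in np.arange(-.12,.02,.02):
        m=ef&(J[:,0]>lo)&(J[:,0]<lo+.02)
        if m.sum()>3:print(n,'ef',round(lo,2),m.sum(),np.percentile(J[m,1]*1000,[2,50,98]).round(1))
    s=(W[:,2]>.026)&(W[:,2]<.08)&(J[:,0]>-.08)&(J[:,0]<.05)&(J[:,1]<-.15)&(J[:,1]>-.4)
    print(n,'sled', [np.percentile(J[s,a]*1000,[1,50,99]).round(1) for a in(0,1)])
    for x in(-.1,.065):
        m=(abs(J[:,0]-x)<.035)&(abs(J[:,1]+.11)<.045)&(W[:,2]>.019)&(W[:,2]<.05)
        print(n,'sup',rect(J[m]),rect(W[m,:2]))
E
```

```text
foot (array([ 406.6, -218.5,  138.8,   57.3]), -0.46) 0.020018330464566914 grip (array([ 358.9, -219.1,   90.4,   18.9]), -1.49) 0.06494458659006586
top -0.22 84 [ 6.  20.1 40.9]
top -0.18 79 [ 4.8 20.9 40.8]
top -0.14 94 [ 3.9 27.3 57.8]
top -0.1 91 [ 4.1 19.7 54.8]
top -0.06 95 [ 3.8 17.9 39.8]
top ef -0.1 7 [ 2.1 11.5 15.5]
top ef -0.08 18 [ 3.3 10.3 16.7]
top ef -0.06 24 [ 3.   9.8 17.2]
top ef -0.04 23 [ 2.9  9.4 16.4]
top ef -0.02 19 [ 3.7  9.4 17.1]
top ef 0.0 78 [-39.  -11.1  16.9]
top sled [array([-39.5,  23.5,  49. ]), array([-314.8, -276.4, -249.6])]
top sup (array([ -96.2, -108.1,   39.6,   31.1]), -89.31) (array([490.9, -25. ,  39.6,  31.1]), 83.39)
top sup (array([  56.7, -104. ,   79. ,   53.7]), -86.57) (array([643. , -40.3,  79. ,  53.7]), 86.13)
scene -0.22 149 [ 7.7 24.8 45.9]
scene -0.18 160 [ 6.4 25.3 45.7]
scene -0.14 154 [ 6.9 24.4 45.3]
scene -0.1 152 [ 5.  24.7 45.4]
scene -0.06 162 [ 5.7 23.3 44.3]
scene ef -0.1 4 [ 3.5  8.8 14.5]
scene ef -0.08 22 [ 1.2  6.7 14.5]
scene ef -0.06 24 [ 1.1  9.2 15.5]
scene ef -0.04 31 [ 1.4  8.8 15.9]
scene ef -0.02 25 [ 1.7  8.6 15.3]
scene ef 0.0 89 [-38.5  -9.5  15.4]
scene sled [array([-36.2,  28.3,  49.6]), array([-315.1, -276.4, -260.3])]
scene sup (array([ -92.3, -109.4,   39.8,   33.3]), -87.29) (array([494.5, -26.7,  39.8,  33.3]), 85.41)
scene sup (array([  61.6, -110.2,   87.9,   60.3]), 88.16) (array([647.1, -47.1,  87.9,  60.3]), 80.86)
```

Emit:
carry_out(plan=[[[0,0,-0.035,0,0,0,1],[0,0,-0.07,0,0,0,1],[-0.001,0,-0.105,0,0,0,1],[-0.001,0,-0.14,0,0,0,1],[-0.001,0,-0.17,0,0,0,1]]])

```text
time_s: 2.65
eef_pos: [0.3758, -0.2188, 0.0592]
eef_rot: [-0.0, 0.012, 1.0, 0.0]
wrist_force: [0.0, -0.9, -0.3]
opening: 0.998
grasp_force: 0.0
```

Emit:
carry_out(plan=[[[0,0,-0.018,0,0,0,1],[0,0,-0.028,0,0,0,1],[0,0,-0.028,0,0,0,0],[0,0,-0.028,0,0,0,0],[0,0,-0.028,0,0,0,0]]])

```text
time_s: 3.07
eef_pos: [0.3775, -0.2203, 0.0345]
eef_rot: [0.001, 0.012, 1.0, -0.001]
wrist_force: [0.3, -0.6, -0.3]
opening: 0.606
grasp_force: 0.0
```

Emit:
carry_out(plan=[[[0,0,0,0,0,0,0],[0,0,0,0,0,0,0],[0,0,0,0,0,0,0],[0,0,0,0,0,0,0],[0,0,0,0,0,0,0]]])

```text
time_s: 3.48
eef_pos: [0.3774, -0.2197, 0.0345]
eef_rot: [0.001, 0.011, 1.0, -0.0]
wrist_force: [-1.5, 2.4, 6.5]
opening: 0.233
grasp_force: 58.3
```

Emit:
carry_out(plan=[[[0,0,0,0,0,0,0],[0,0,0,0,0,0,0],[0,0,0,0,0,0,0],[0,0,0,0,0,0,0],[0,0,0.005,0,0,0,0]]])

```text
time_s: 3.9
eef_pos: [0.3765, -0.219, 0.0383]
eef_rot: [-0.0, 0.011, 1.0, 0.0]
wrist_force: [0.0, 0.4, -4.2]
opening: 0.238
grasp_force: 59.1
```

Emit:
carry_out(plan=[[[0.002,0.002,0.02,0,0,-0.111,0],[0.008,0.01,0.04,0,0,-0.222,0],[0.016,0.02,0.06,0,0,-0.333,0],[0.026,0.032,0.08,0,0,-0.444,0],[0.036,0.045,0.1,0,0,-0.555,0]]])

```text
time_s: 4.32
eef_pos: [0.4123, -0.1736, 0.1392]
eef_rot: [-0.0, 0.288, 0.958, 0.0]
wrist_force: [0.4, -0.0, -5.4]
opening: 0.235
grasp_force: 59.2
```

Emit:
carry_out(plan=[[[0.014,0.018,0,0,0,-0.111,0],[0.028,0.036,0,0,0,-0.222,0],[0.042,0.054,0,0,0,-0.333,0],[0.056,0.072,0,0,0,-0.444,0],[0.071,0.09,0,0,0,-0.555,0]]])

```text
time_s: 4.73
eef_pos: [0.4835, -0.0831, 0.1382]
eef_rot: [-0.001, 0.539, 0.842, -0.0]
wrist_force: [-0.1, 0.4, -4.7]
opening: 0.239
grasp_force: 59.3
```

Emit:
carry_out(plan=[[[0.014,0.018,0,0,0,-0.111,0],[0.028,0.036,0,0,0,-0.222,0],[0.042,0.054,0,0,0,-0.333,0],[0.056,0.072,0,0,0,-0.444,0],[0.0705,0.0905,0,0,0,-0.555,0]]])

```text
time_s: 5.15
eef_pos: [0.554, 0.0073, 0.1379]
eef_rot: [-0.001, 0.749, 0.663, -0.0]
wrist_force: [0.8, -0.5, -4.9]
opening: 0.236
grasp_force: 59.3
```

Emit:
carry_out(plan=[[[0,0,0,0,0,0,0],[0,0,0,0,0,0,0],[0,0,0,0,0,0,0],[0,0,0,0,0,0,0],[0,0,0,0,0,0,0]]])

```text
time_s: 5.57
eef_pos: [0.5536, 0.0054, 0.1382]
eef_rot: [-0.0, 0.747, 0.664, -0.0]
wrist_force: [-0.5, -0.7, -5.5]
opening: 0.238
grasp_force: 59.4
```

```bash
python3 - <<'E'
from h import *
o=get_obs();print(o['time_s'],o['eef_pos'],o['eef_rot'],o['q'],o['wrist_force'])
c=snap('wrist','w2.png');W=pts(c);y=yellow(c).astype(np.uint8)
k,l,s,ce=cv2.connectedComponentsWithStats(y);print(s[1:],ce[1:])
for n in('top','scene'):
    c=snap(n,n+'2.png');W=pts(c);y=yellow(c);q=W[y];
    near=(abs(q[:,0]-.55)<.15)&(abs(q[:,1]+.03)<.15)&(q[:,2]>.04)
    q=q[near];print(n,np.percentile(q[:,2],[5,25,50,75,95]).round(3))
    m=np.median(q[:,2][q[:,2]<.135]);f=q[abs(q[:,2]-.12)<.012];print(rect(f[:,:2]),np.median(f[:,2]))
E
```

```text
5.5667 [0.55358988 0.00543325 0.13817404] [-1.94328386e-04  7.47334874e-01  6.64447500e-01 -2.61934820e-04] [-2.04496649e-01  2.36391775e-01  1.74175951e+00 -2.05106237e-04
  1.16406589e+00 -8.71277775e-02] [-0.51507031 -0.66967985 -5.49756401]
[[    0     3    10    11    17]
 [    0    16     9   140   658]
 [  196   104   120   233 17271]] [[  5.47058824   6.82352941]
 [  2.47264438  66.48328267]
 [254.83295698 213.67656766]]
top [0.118 0.122 0.124 0.129 0.22 ]
(array([549.6, -22.3, 138.9,  60.8]), 83.13) 0.12312944341706578
scene [0.113 0.124 0.126 0.13  0.168]
(array([555. , -23. , 139.4,  62.1]), 80.93) 0.12496455795627226
```

View pics/w2.png

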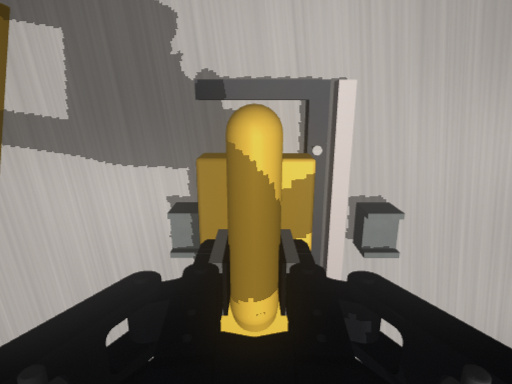

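The wrist view shows the handle hanging square over the jig. The end fence is at y≈90, the back fence and rail at x≈305–355, and the supports at (185,228) and (378,228).

```bash
cat >> h.py <<'E'
TH=np.radians(-6.7); O=np.array([.604,.0712])
RJ=np.array([[np.cos(TH),-np.sin(TH)],[np.sin(TH),np.cos(TH)]])
def toJ(P): return (P-O)@RJ
E
python3 - <<'E'
from h import *
c=load('wrist');W=pts(c);v=~np.isnan(W[...,0])&(yellow(c)==0);v[250:]=0
W=W[v];J=toJ(W[:,:2])*1000;z=W[:,2]*1000
print('table',np.median(z[abs(z)<6]))
for lo in range(-100,0,20):
    m=(z>14)&(z<21)&(J[:,1]>lo)&(J[:,1]<lo+20)&(J[:,0]>-20)&(J[:,0]<60)
    print(lo,m.sum(),np.percentile(J[m,0],[1,99]).round(1) if m.sum() else 0)
for lo in range(-80,0,20):
    m=(z>14)&(z<21)&(J[:,0]>lo)&(J[:,0]<lo+20)&(abs(J[:,1])<40)
    print('e',lo,m.sum(),np.percentile(J[m,1],[1,99]).round(1) if m.sum() else 0)
for x in(-100,65):
    m=(z>20)&(z<40)&(abs(J[:,0]-x)<30)&(abs(J[:,1]+110)<40);print(rect(J[m]/1000))
print('tcp',toJ(get_obs()['eef_pos'][:2])*1000)
E
```

```text
table 0.11432672331179727
-100 635 [ 8.9 57.1]
-80 616 [ 9.2 38. ]
-60 707 [ 2.6 38.1]
-40 933 [ 1.2 37.9]
-20 1036 [-11.1  38. ]
e -80 521 [-0.3 14.6]
e -60 540 [-0.4 14.5]
e -40 523 [-0.4 14.5]
e -20 539 [-0.4 14.5]
(array([-101.2, -107.9,   36.3,   25.4]), -89.98)
(array([  66.1, -108.6,   37.1,   31.2]), -89.7)
tcp [-42.00665315 -71.01691279]
```

Emit:
carry_out(plan=[[[0,0,-0.025,0,0,0,0],[0,0,-0.05,0,0,0,0],[0,0,-0.075,0,0,0,0],[0,0,-0.09,0,0,0,0],[0,0,-0.097,0,0,0,0]]])

```text
time_s: 6.13
eef_pos: [0.5522, 0.0062, 0.0387]
eef_rot: [-0.002, 0.747, 0.664, -0.001]
wrist_force: [-0.1, 0.7, -3.6]
opening: 0.235
grasp_force: 59.3
```

Emit:
carry_out(plan=[[[0,0,-0.002,0,0,0,0],[0,0,-0.004,0,0,0,0],[0,0,-0.006,0,0,0,0],[0,0,-0.006,0,0,0,0],[0,0,-0.006,0,0,0,0]]])

```text
time_s: 6.55
eef_pos: [0.555, 0.006, 0.0363]
eef_rot: [0.001, 0.747, 0.665, 0.001]
wrist_force: [0.2, -0.3, -4.7]
opening: 0.234
grasp_force: 59.3
```

Emit:
carry_out(plan=[[[0.002,0,0,0,0,0,0],[0.004,0,0,0,0,0,0],[0.006,-0.001,0,0,0,0,0],[0.008,-0.001,0,0,0,0,0],[0.009,-0.001,0,0,0,0,0]]])

```text
time_s: 6.97
eef_pos: [0.5637, 0.005, 0.0355]
eef_rot: [0.0, 0.747, 0.665, 0.0]
wrist_force: [-1.1, 0.3, -4.3]
opening: 0.234
grasp_force: 59.4
```

Emit:
carry_out(plan=[[[0,0,-0.001,0,0,0,0],[0,0,-0.0015,0,0,0,0],[0.001,0,-0.0015,0,0,0,0],[0.002,0,-0.0015,0,0,0,0],[0.002,0,-0.0015,0,0,0,0]]])

```text
time_s: 7.38
eef_pos: [0.5649, 0.005, 0.0342]
eef_rot: [-0.0, 0.747, 0.665, -0.001]
wrist_force: [-2.7, -0.8, 5.4]
opening: 0.238
grasp_force: 60.7
```

Emit:
carry_out(plan=[[[0.001,0,0,0,0,0,0],[0.002,0,0,0,0,0,0],[0.002,0,0,0,0,0,0],[0.002,0,0,0,0,0,0],[0.002,0,0,0,0,0,0]]])

```text
time_s: 7.8
eef_pos: [0.5654, 0.005, 0.0342]
eef_rot: [-0.001, 0.747, 0.665, -0.002]
wrist_force: [-9.2, -0.8, 12.4]
opening: 0.232
grasp_force: 61.2
```

Emit:
carry_out(plan=[[[0.001,0,0,0,0,0,0],[0.002,0,0,0,0,0,0],[0.002,0,0,0,0,0,0],[0.002,0,0,0,0,0,0],[0.002,0,0,0,0,0,0]]])

```text
time_s: 8.22
eef_pos: [0.567, 0.0051, 0.0342]
eef_rot: [-0.002, 0.747, 0.665, -0.002]
wrist_force: [-11.5, -0.2, 13.8]
opening: 0.233
grasp_force: 61.3
```

```bash
sed -i 's/O=np.array(\[.604,.0712\])/O=np.array([.605,.0708])/' h.py; python3 - <<'E'
from h import *
o=get_obs();print(o['torque'],o['wrist_force'],toJ(o['eef_pos'][:2])*1000)
c=snap('wrist','w3.png');W=pts(c);
for n in('wrist','top'):
    c=snap(n); W=pts(c);v=~np.isnan(W[...,0])&yellow(c);P=W[v];J=toJ(P[:,:2])*1000;z=P[:,2]*1000
    m=(z>15)&(z<24)&(J[:,0]>-80)&(J[:,0]<20)&(J[:,1]>-190)&(J[:,1]<20)
    print(n,np.median(z[m]),np.polyfit(J[m,1],z[m],1),rect(J[m]/1000))
    for lo in range(-180,-20,20):
        k=m&(J[:,1]>lo)&(J[:,1]<lo+20)
        if k.sum()>5:print(lo,k.sum(),np.percentile(J[k,0],[1,99]).round(1))
E
```

```text
[-0.14540743  2.16186867 -0.10268584] [-11.51539769  -0.2433399   13.76446639] [-30.08498176 -69.70424388]
wrist 20.05795143813051 [-2.64521024e-03  1.98371751e+01] (array([-29.3, -81.3, 103.9,  60. ]), 89.73)
-140 620 [-48.7 -11.2]
-120 97 [-47.8 -12. ]
-80 1151 [-58.9   0.3]
-60 2322 [-58.7   0.2]
-40 1394 [-58.6   0.1]
top 19.75095837140639 [5.84360107e-03 2.04868986e+01] (array([-30.2, -99.4, 136.4,  62.6]), 89.23)
-180 31 [-61.5  -1.2]
-160 85 [-61.3  -0.2]
-140 73 [-61.8  -1.7]
-100 16 [-56.  -40.1]
-40 7 [-49.3 -40.2]
```

View pics/w3.png

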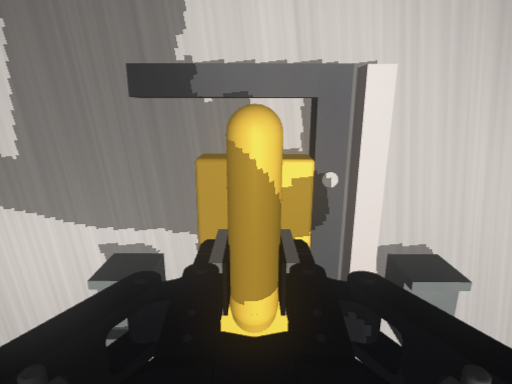

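The wrist view shows the foot (y≈155–240, right edge x≈312) lying flush along the back fence. Next I slide it along the fence toward the corner.

Emit:
carry_out(plan=[[[0,0,0.0005,0,0,0,0],[0.0008,0.007,0.0005,0,0,0,0],[0.0016,0.014,0.0005,0,0,0,0],[0.0025,0.021,0.0005,0,0,0,0],[0.003,0.026,0.0005,0,0,0,0]]])

```text
time_s: 8.78
eef_pos: [0.5698, 0.028, 0.0347]
eef_rot: [-0.0, 0.747, 0.665, -0.004]
wrist_force: [-13.2, -16.8, 13.6]
opening: 0.236
grasp_force: 61.2
```

Emit:
carry_out(plan=[[[0,0.001,0,0,0,0,0],[0,0.002,0,0,0,0,0],[0,0.003,0,0,0,0,0],[0,0.003,0,0,0,0,0],[0,0.003,0,0,0,0,0]]])

```text
time_s: 9.2
eef_pos: [0.5701, 0.031, 0.0346]
eef_rot: [-0.0, 0.747, 0.665, -0.004]
wrist_force: [-11.1, -13.0, 11.5]
opening: 0.237
grasp_force: 61.1
```

Emit:
carry_out(plan=[[[0,0,0,0,0,0,0.6],[0,0,0,0,0,0,0.6],[0,0,0,0,0,0,0.6],[0,0,0,0,0,0,0.6],[0,0,0,0,0,0,0.6]]])

```text
time_s: 9.62
eef_pos: [0.5724, 0.0344, 0.0343]
eef_rot: [0.0, 0.747, 0.665, 0.0]
wrist_force: [-0.7, 0.5, -0.2]
opening: 0.599
grasp_force: 0.0
```

Emit:
carry_out(plan=[[[0,0,0.02,0,0,0,0.6],[0,0,0.05,0,0,0,0.6],[0,0,0.08,0,0,0,0.6],[0,0,0.11,0,0,0,0.6],[0,0,0.14,0,0,0,0.6]]])

```text
time_s: 10.03
eef_pos: [0.5721, 0.0345, 0.1756]
eef_rot: [-0.0, 0.747, 0.665, 0.0]
wrist_force: [1.1, -0.4, -0.7]
opening: 0.6
grasp_force: 0.0
```

Emit:
carry_out(plan=[[[-0.004,-0.035,0,0,0,0,0.6],[-0.008,-0.07,0,0,0,0,0.6],[-0.012,-0.105,0,0,0,0,0.6],[-0.016,-0.14,0,0,0,0,0.6],[-0.016,-0.14,0,0,0,0,0.6]]])

```text
time_s: 10.45
eef_pos: [0.556, -0.1113, 0.1746]
eef_rot: [0.001, 0.749, 0.663, -0.001]
wrist_force: [-0.1, 0.4, 0.2]
opening: 0.603
grasp_force: 0.0
```

```bash
python3 - <<'E'
from h import *
o=get_obs();print(o['torque'],o['wrist_force'],toJ(o['eef_pos'][:2])*1000,o['eef_pos'])
for n in('wrist','top'):
    c=snap(n,n+'4.png'); W=pts(c);v=~np.isnan(W[...,0]);P=W[v];J=toJ(P[:,:2])*1000;z=P[:,2]*1000;yl=yellow(c)[v]
    m=yl&(z>15)&(z<24)&(J[:,0]>-80)&(J[:,0]<20)&(J[:,1]>-190)&(J[:,1]<20)
    A=np.c_[J[m],np.ones(m.sum())]
    print(n,m.sum(),np.median(z[m]),np.linalg.lstsq(A,z[m],rcond=None)[0],rect(J[m]/1000))
    for zl,zh in((28,34),(55,65)):
        m=~yl&(z>zl)&(z<zh)&(J[:,0]>-60)&(J[:,0]<60)&(J[:,1]>-340)&(J[:,1]<-190)
        if m.sum():print(n,'sled',zl,m.sum(),[np.percentile(J[m,a],[1,50,99]).round(1) for a in(0,1)])
E
```

```text
[-0.01894825  0.00571394 -0.00798214] [-0.05956062  0.41492206  0.2021585 ] [ -27.40114079 -186.59008697] [ 0.55601639 -0.11131889  0.17464292]
wrist 6885 20.123905927218576 [-2.53211176e-03  1.34898165e-03  2.02153577e+01] (array([-29.4, -89.6, 106.4,  60.1]), 89.93)
wrist sled 28 1669 [array([-45.7,  -3.5,  24.9]), array([-316.1, -273.6, -262.4])]
wrist sled 55 238 [array([16.9, 22.6, 29.9]), array([-299. , -290.6, -284.4])]
top 279 19.77743865283399 [-2.73900117e-03 -9.11495474e-04  1.95264877e+01] (array([-30.5, -62.9, 157.7,  62.4]), -89.68)
top sled 28 108 [array([-46.1,   5.3,  44.3]), array([-315.7, -279.2, -261.8])]
top sled 55 32 [array([15.7, 26.7, 40.5]), array([-298.8, -291.3, -283. ])]
```

View pics/wrist4.png

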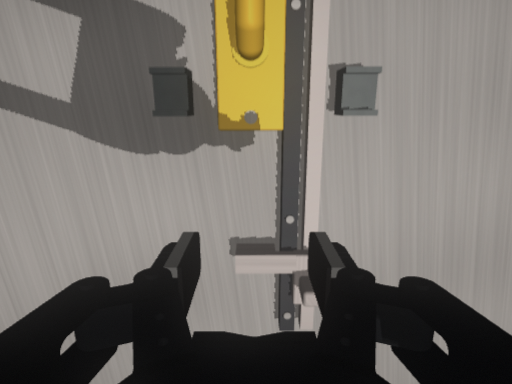

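The wrist view shows the handle foot flush in the jig with its free end at y≈130. The sled paddle is at (265,255) and its grip block at (308,290).

Emit:
carry_out(plan=[[[0.011,-0.028,0,0,0,0,0.6],[0.022,-0.055,0,0,0,0,0.6],[0.034,-0.083,0,0,0,0,0.6],[0.045,-0.111,0,0,0,0,0.6],[0.045,-0.111,-0.02,0,0,0,0.6]]])

```text
time_s: 10.97
eef_pos: [0.6057, -0.2217, 0.1586]
eef_rot: [0.005, 0.748, 0.664, 0.001]
wrist_force: [0.0, 0.3, 0.5]
opening: 0.598
grasp_force: 0.0
```

Emit:
carry_out(plan=[[[0,0,-0.025,0,0,0,0.6],[0,0,-0.05,0,0,0,0.6],[0,0,-0.07,0,0,0,0.6],[0,0,-0.07,0,0,0,0.6],[0,0,-0.07,0,0,0,0.6]]])

```text
time_s: 11.38
eef_pos: [0.6007, -0.2149, 0.083]
eef_rot: [-0.002, 0.747, 0.665, -0.0]
wrist_force: [1.1, 0.2, 0.3]
opening: 0.6
grasp_force: 0.0
```

```bash
python3 - <<'E'
from h import *
o=get_obs();print(toJ(o['eef_pos'][:2])*1000,o['eef_pos'])
c=snap('wrist');W=pts(c);v=~np.isnan(W[...,0]);P=W[v];J=toJ(P[:,:2])*1000;z=P[:,2]*1000
m=(z>52)&(z<64)&(J[:,0]>0)&(J[:,0]<60)&(J[:,1]>-330)&(J[:,1]<-260)
print(m.sum(),[np.percentile(J[m,a],[1,50,99]).round(1) for a in(0,1)],z[m].max())
E
```

```text
[  29.07557235 -284.2157343 ] [ 0.60071735 -0.21486699  0.08304309]
1387 [array([17.4, 30.2, 42.6]), array([-299.6, -290.3, -284.5])] 63.96605133390493
```

Emit:
carry_out(plan=[[[0,-0.008,0,0,0,0,0.6],[0,-0.008,-0.02,0,0,0,0.6],[0,-0.008,-0.037,0,0,0,0.6],[0,-0.008,-0.045,0,0,0,0.6],[0,-0.008,-0.045,0,0,0,0]]])

```text
time_s: 11.85
eef_pos: [0.6006, -0.2248, 0.0385]
eef_rot: [-0.001, 0.747, 0.665, -0.0]
wrist_force: [-0.0, -0.1, -0.4]
opening: 0.476
grasp_force: 0.0
```

Emit:
carry_out(plan=[[[0,0,0,0,0,0,0],[0,0,0,0,0,0,0],[0,0,0,0,0,0,0],[0,0,0,0,0,0,0],[0,0,0,0,0,0,0]]])

```text
time_s: 12.27
eef_pos: [0.6004, -0.2251, 0.0406]
eef_rot: [-0.001, 0.747, 0.665, -0.001]
wrist_force: [-5.9, 0.6, 0.9]
opening: 0.289
grasp_force: 60.4
```

Emit:
carry_out(plan=[[[0.001,0.01,0,0,0,0,0],[0.0025,0.02,0,0,0,0,0],[0.0035,0.03,0,0,0,0,0],[0.0047,0.04,0,0,0,0,0],[0.006,0.05,0,0,0,0,0]]])

```text
time_s: 12.68
eef_pos: [0.6063, -0.1752, 0.0405]
eef_rot: [-0.0, 0.747, 0.665, -0.001]
wrist_force: [-7.0, -2.0, 1.2]
opening: 0.287
grasp_force: 60.5
```

Emit:
carry_out(plan=[[[0.0015,0.013,0,0,0,0,0],[0.003,0.026,0,0,0,0,0],[0.0045,0.039,0,0,0,0,0],[0.006,0.052,0,0,0,0,0],[0.0072,0.062,0,0,0,0,0]]])

```text
time_s: 13.1
eef_pos: [0.6137, -0.1125, 0.0406]
eef_rot: [-0.0, 0.747, 0.665, -0.001]
wrist_force: [-5.8, -1.4, 0.6]
opening: 0.29
grasp_force: 60.4
```

Emit:
carry_out(plan=[[[0.0002,0.002,0,0,0,0,0],[0.0004,0.004,0,0,0,0,0],[0.0007,0.006,0,0,0,0,0],[0.0009,0.008,0,0,0,0,0],[0.001,0.009,0,0,0,0,0]]])

```text
time_s: 13.52
eef_pos: [0.6146, -0.1047, 0.0406]
eef_rot: [0.0, 0.747, 0.665, -0.001]
wrist_force: [-7.1, -4.1, 1.2]
opening: 0.29
grasp_force: 60.4
```

Emit:
carry_out(plan=[[[0,0.001,0,0,0,0,0],[0,0.002,0,0,0,0,0],[0,0.002,0,0,0,0,0],[0,0.002,0,0,0,0,0],[0,0.002,0,0,0,0,0]]])

```text
time_s: 13.93
eef_pos: [0.6148, -0.1033, 0.0406]
eef_rot: [0.0, 0.747, 0.665, -0.001]
wrist_force: [-6.8, -3.4, 0.4]
opening: 0.287
grasp_force: 60.3
```

Emit:
carry_out(plan=[[[0,0.001,0,0,0,0,0],[0,0.002,0,0,0,0,0],[0,0.002,0,0,0,0,0],[0,0.002,0,0,0,0,0],[0,0.002,0,0,0,0,0]]])

```text
time_s: 14.35
eef_pos: [0.6149, -0.1032, 0.0406]
eef_rot: [0.001, 0.747, 0.665, -0.002]
wrist_force: [-7.2, -11.7, -1.4]
opening: 0.29
grasp_force: 60.1
```

Emit:
carry_out(plan=[[[0,0.001,0,0,0,0,0],[0,0.001,0,0,0,0,0],[0,0.001,0,0,0,0,0],[0,0.001,0,0,0,0,0],[0,0.001,0,0,0,0,0]]])

```text
time_s: 14.77
eef_pos: [0.6148, -0.1032, 0.0406]
eef_rot: [0.002, 0.747, 0.664, -0.002]
wrist_force: [-6.6, -14.9, -3.1]
opening: 0.291
grasp_force: 60.0
```

Emit:
carry_out(plan=[[[0,0,0,0,0,0,0.6],[0,0,0,0,0,0,0.6],[0,0,0,0,0,0,0.6],[0,0,0,0,0,0,0.6],[0,0,0,0,0,0,0.6]]])

```text
time_s: 15.18
eef_pos: [0.616, -0.0986, 0.04]
eef_rot: [0.0, 0.747, 0.665, 0.0]
wrist_force: [0.9, 0.4, -0.5]
opening: 0.6
grasp_force: 0.0
```

Emit:
carry_out(plan=[[[0,0,0.02,0,0,0,0.6],[0,0,0.05,0,0,0,0.6],[0,0,0.08,0,0,0,0.6],[0,0,0.12,0,0,0,0.6],[0,0,0.15,0,0,0,0.6]]])

```text
time_s: 15.6
eef_pos: [0.616, -0.0986, 0.1924]
eef_rot: [0.001, 0.747, 0.665, 0.001]
wrist_force: [0.4, -0.7, 0.4]
opening: 0.601
grasp_force: 0.0
```

Emit:
carry_out(plan=[[[-0.015,0.025,0,0,0,0.03,0.6],[-0.03,0.05,0,0,0,0.06,0.6],[-0.045,0.075,0,0,0,0.09,0.6],[-0.06,0.1,0,0,0,0.12,0.6],[-0.075,0.125,0,0,0,0.15,0.6]]])

```text
time_s: 16.02
eef_pos: [0.5396, 0.0275, 0.1896]
eef_rot: [0.0, 0.695, 0.719, 0.0]
wrist_force: [-0.5, -0.2, -0.1]
opening: 0.6
grasp_force: 0.0
```

Emit:
carry_out(plan=[[[-0.015,0.025,0,0,0,0.03,0.6],[-0.03,0.05,0,0,0,0.06,0.6],[-0.045,0.075,0,0,0,0.09,0.6],[-0.06,0.1,0,0,0,0.12,0.6],[-0.075,0.125,0,0,0,0.15,0.6]]])

```text
time_s: 16.43
eef_pos: [0.4646, 0.1525, 0.1896]
eef_rot: [0.0, 0.639, 0.769, 0.0]
wrist_force: [-0.1, 1.2, -0.3]
opening: 0.599
grasp_force: 0.0
```

Emit:
carry_out(plan=[[[-0.015,0.025,0,0,0,0.01,0.6],[-0.03,0.05,0,0,0,0.01,0.6],[-0.045,0.075,0,0,0,0.01,0.6],[-0.06,0.1,0,0,0,0.01,0.6],[-0.07,0.115,0,0,0,0.01,0.6]]])

```text
time_s: 16.85
eef_pos: [0.3938, 0.2684, 0.1896]
eef_rot: [-0.0, 0.635, 0.773, 0.0]
wrist_force: [-0.4, 0.3, -0.2]
opening: 0.599
grasp_force: 0.0
```

```bash
python3 - <<'E'
from h import *
o=get_obs();print(o['time_s'],o['eef_pos'],o['eef_rot'])
c=snap('top');W=pts(c);v=~np.isnan(W[...,0]);P=W[v];J=toJ(P[:,:2])*1000;z=P[:,2]*1000;yl=yellow(c)[v]
m=yl&(z>15)&(z<24)&(J[:,0]>-80)&(J[:,0]<20)&(J[:,1]>-190)&(J[:,1]<20);print('foot',rect(J[m]/1000),z[m].mean())
for zl,zh in((28,34),(55,65)):
    m=~yl&(z>zl)&(z<zh)&(J[:,0]>-60)&(J[:,0]<48)&(J[:,1]>-240)&(J[:,1]<-135);print('sled',[np.percentile(J[m,a],[1,50,99]).round(1) for a in(0,1)])
for c in(c,snap('wrist','w5.png')):
    W=pts(c);v=~np.isnan(W[...,0]);P=W[v];z=P[:,2]*1000;r=np.hypot(P[:,0]-.393,P[:,1]-.264)
    m=(z>5.5)&(z<50)&(r<.125);b=(z>26)&(z<40)&(r<.04)
    print('bar',rect(P[m,:2]),'block',rect(P[b,:2]),np.median(z[b]),np.median(z[(z>5)&(z<12)&(r<.12)]))
E
```

```text
16.85 [0.39381183 0.26839666 0.1896439 ] [-2.15478889e-04  6.34972636e-01  7.72534463e-01  4.57599891e-04]
foot (array([-31.2, -61.1, 154. ,  63.2]), -89.34) 19.72633942274161
sled [array([-47.6,  13.3,  45. ]), array([-193.4, -153.5, -139.5])]
sled [array([15.6, 26.9, 40.8]), array([-175.9, -168.6, -160.5])]
bar (array([391.9, 247.1, 235.7, 217.8]), -24.08) block (array([384.8, 262.8,  20.8,  19.3]), -88.96) 32.788086218446864 7.155293197079415
bar (array([396.3, 210.9, 210.3, 125.1]), 10.95) block (array([386.3, 262.5,  20.2,  19.4]), -78.77) 32.94839859787321 8.056580566323468
```

View pics/w5.png

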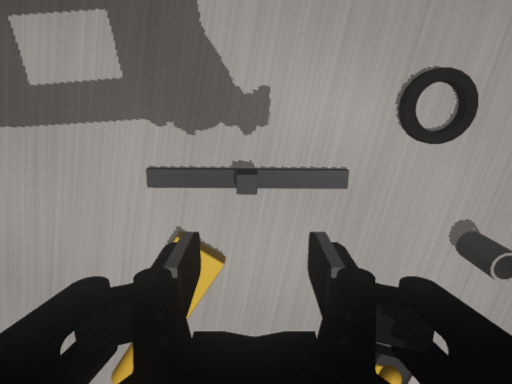

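The wrist view shows the bar lying level at y≈178 (x 147–348) with its block at (246,180), already aligned with the fingers.

Emit:
carry_out(plan=[[[-0.003,-0.003,-0.03,0,0,0,0.6],[-0.0075,-0.006,-0.065,0,0,0,0.6],[-0.0075,-0.006,-0.1,0,0,0,0.6],[-0.0075,-0.006,-0.13,0,0,0,0.6],[-0.0075,-0.006,-0.14,0,0,0,0.6]]])

```text
time_s: 17.37
eef_pos: [0.3853, 0.2585, 0.0455]
eef_rot: [-0.002, 0.636, 0.772, -0.003]
wrist_force: [-0.1, -1.0, 0.1]
opening: 0.599
grasp_force: 0.0
```

Emit:
carry_out(plan=[[[0,0,-0.012,0,0,0,0.6],[0,0,-0.024,0,0,0,0.6],[0,0,-0.036,0,0,0,0.6],[0,0,-0.036,0,0,0,0.6],[0,0,-0.036,0,0,0,0.6]]])

```text
time_s: 17.78
eef_pos: [0.3885, 0.2599, 0.0138]
eef_rot: [-0.0, 0.636, 0.772, -0.0]
wrist_force: [0.4, 0.4, -0.1]
opening: 0.6
grasp_force: 0.0
```

Emit:
carry_out(plan=[[[-0.001,0.001,-0.001,0,0,0,0.6],[-0.002,0.0025,-0.003,0,0,0,0.6],[-0.002,0.0025,-0.003,0,0,0,0],[-0.002,0.0025,-0.003,0,0,0,0],[-0.002,0.0025,-0.003,0,0,0,0]]])

```text
time_s: 18.2
eef_pos: [0.3864, 0.2629, 0.011]
eef_rot: [0.0, 0.636, 0.772, 0.001]
wrist_force: [-0.4, 1.2, 0.2]
opening: 0.222
grasp_force: 59.1
```

Emit:
carry_out(plan=[[[0,0,0,0,0,0,0],[0,0,0,0,0,0,0],[0,0,0,0,0,0,0],[0,0,0,0,0,0,0],[0,0,0,0,0,0,0]]])

```text
time_s: 18.62
eef_pos: [0.3864, 0.2629, 0.0109]
eef_rot: [0.0, 0.636, 0.772, 0.0]
wrist_force: [-2.4, -0.6, 4.9]
opening: 0.219
grasp_force: 59.9
```

Emit:
carry_out(plan=[[[0,0,0.005,0,0,0,0],[0,0,0.01,0,0,0,0],[0,0,0.02,0,0,0,0],[0,0,0.03,0,0,0,0],[0,0,0.04,0,0,0,0]]])

```text
time_s: 19.03
eef_pos: [0.3859, 0.2626, 0.0514]
eef_rot: [0.0, 0.636, 0.772, 0.0]
wrist_force: [0.1, 0.3, -2.1]
opening: 0.217
grasp_force: 58.8
```

Emit:
carry_out(plan=[[[0.002,-0.004,0.02,0,0,-0.02,0],[0.008,-0.012,0.04,0,0,-0.04,0],[0.018,-0.028,0.06,0,0,-0.06,0],[0.031,-0.05,0.08,0,0,-0.08,0],[0.045,-0.071,0.09,0,0,-0.103,0]]])

```text
time_s: 19.45
eef_pos: [0.4323, 0.1914, 0.1439]
eef_rot: [0.001, 0.674, 0.738, 0.002]
wrist_force: [0.7, 1.1, -2.8]
opening: 0.218
grasp_force: 59.0
```

Emit:
carry_out(plan=[[[0.014,-0.023,0,0,0,-0.02,0],[0.029,-0.046,0,0,0,-0.04,0],[0.044,-0.069,0,0,0,-0.06,0],[0.058,-0.092,0,0,0,-0.08,0],[0.072,-0.114,0,0,0,-0.103,0]]])

```text
time_s: 19.87
eef_pos: [0.5036, 0.0763, 0.1414]
eef_rot: [0.0, 0.712, 0.702, 0.0]
wrist_force: [0.6, 0.0, -3.2]
opening: 0.223
grasp_force: 59.0
```

Emit:
carry_out(plan=[[[0.014,-0.023,0,0,0,-0.02,0],[0.029,-0.046,0,0,0,-0.04,0],[0.044,-0.069,0,0,0,-0.06,0],[0.058,-0.092,0,0,0,-0.08,0],[0.072,-0.114,0,0,0,-0.103,0]]])

```text
time_s: 20.28
eef_pos: [0.5755, -0.0377, 0.1413]
eef_rot: [0.0, 0.747, 0.664, 0.0]
wrist_force: [-0.4, 0.1, -3.1]
opening: 0.22
grasp_force: 58.9
```

Emit:
carry_out(plan=[[[0,0,0,0,0,0,0],[0,0,0,0,0,0,0],[0,0,0,0,0,0,0],[0,0,0,0,0,0,0],[0,0,0,0,0,0,0]]])

```text
time_s: 20.7
eef_pos: [0.5744, -0.0353, 0.1405]
eef_rot: [-0.0, 0.746, 0.665, -0.0]
wrist_force: [0.8, 0.6, -2.5]
opening: 0.222
grasp_force: 59.2
```

```bash
python3 - <<'E'
from h import *
o=get_obs();print(o['time_s'],o['eef_pos'],o['eef_rot'],toJ(o['eef_pos'][:2])*1000)
c=snap('wrist','w6.png');W=pts(c);v=~np.isnan(W[...,0]);P=W[v];J=toJ(P[:,:2])*1000;z=P[:,2]*1000;yl=yellow(c)[v]
for n,lo,hi in(('bar',118,150),):
    m=~yl&(z>lo)&(z<hi)&(abs(J[:,1]+110)<60)&(abs(J[:,0]+17)<130);print(n,m.sum(),rect(J[m]/1000),np.percentile(z[m],[5,50,95]))
for x in(-100,65):
    m=(z>20)&(z<40)&(abs(J[:,0]-x)<24)&(abs(J[:,1]+110)<30);print('sup',m.sum(),rect(J[m]/1000))
m=yl&(z>15)&(z<24)&(J[:,0]>-80)&(J[:,0]<20)&(J[:,1]>-190)&(J[:,1]<20);print('foot',m.sum(),rect(J[m]/1000),[np.percentile(J[m,a],[.5,99.5]) for a in(0,1)])
E
```

```text
20.7 [ 0.57440962 -0.03533506  0.14047972] [-1.54302666e-04  7.46475787e-01  6.65412560e-01 -2.31912022e-05] [ -17.99861634 -108.97923305]
bar 14746 (array([ -17.7, -109. ,  210.9,   21.8]), -0.11) [133.41481576 137.48994827 138.86363645]
sup 1884 (array([ -99.8, -109.9,   40.6,   30.8]), 89.87)
sup 1894 (array([  65.2, -110.2,   40.5,   30.8]), 89.86)
foot 8924 (array([-29.5, -70.3, 140.8,  60.2]), 89.86) [array([-59.07427143,   0.32061451]), array([-139.43487528,   -1.37872759])]
```

View pics/w6.png

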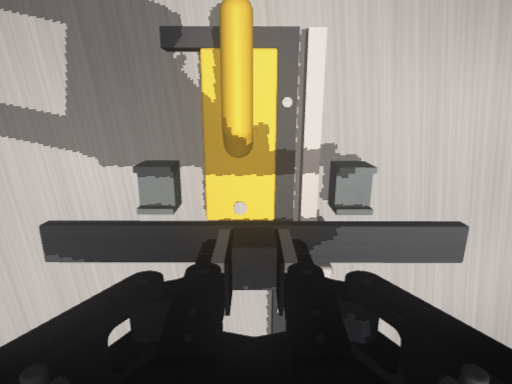

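The wrist view shows the bar (y≈242) square to the jig above both supports at (158,187) and (352,187). The foot is home in the corner.

Emit:
carry_out(plan=[[[0,-0.001,-0.025,0,0,0,0],[0,-0.001,-0.05,0,0,0,0],[0,-0.001,-0.075,0,0,0,0],[0,-0.001,-0.085,0,0,0,0],[0,-0.001,-0.09,0,0,0,0]]])

```text
time_s: 21.17
eef_pos: [0.5732, -0.0364, 0.0483]
eef_rot: [-0.002, 0.747, 0.665, -0.001]
wrist_force: [-0.1, 0.3, -3.0]
opening: 0.223
grasp_force: 59.1
```

Emit:
carry_out(plan=[[[0,0,-0.003,0,0,0,0],[0,0,-0.006,0,0,0,0],[0,0,-0.009,0,0,0,0],[0,0,-0.012,0,0,0,0],[0,0,-0.0135,0,0,0,0]]])

```text
time_s: 21.58
eef_pos: [0.5754, -0.0375, 0.0373]
eef_rot: [0.0, 0.747, 0.665, 0.0]
wrist_force: [-0.3, -0.5, -2.0]
opening: 0.219
grasp_force: 59.1
```

Emit:
carry_out(plan=[[[0,0,-0.001,0,0,0,0],[0,0,-0.002,0,0,0,0],[0,0,-0.002,0,0,0,0],[0,0,-0.002,0,0,0,0],[0,0,-0.002,0,0,0,0]]])

```text
time_s: 22.0
eef_pos: [0.5751, -0.0374, 0.035]
eef_rot: [0.0, 0.747, 0.665, 0.0]
wrist_force: [-0.0, 0.1, -1.4]
opening: 0.22
grasp_force: 59.3
```

Force is falling as the bar nears the supports. I'll lower it another millimetre, release, and rise.

Emit:
carry_out(plan=[[[0,0,-0.0005,0,0,0,0],[0,0,-0.001,0,0,0,0],[0,0,-0.001,0,0,0,0],[0,0,-0.001,0,0,0,0],[0,0,-0.001,0,0,0,0]]])

```text
time_s: 22.42
eef_pos: [0.5751, -0.0375, 0.0349]
eef_rot: [0.0, 0.747, 0.665, -0.0]
wrist_force: [-4.0, 0.3, 8.2]
opening: 0.222
grasp_force: 60.6
```

Emit:
carry_out(plan=[[[0,0,0,0,0,0,0.5],[0,0,0,0,0,0,0.5],[0,0,0,0,0,0,0.5],[0,0,0,0,0,0,0.5],[0,0,0,0,0,0,0.5]]])

```text
time_s: 22.83
eef_pos: [0.5749, -0.0374, 0.0337]
eef_rot: [0.0, 0.747, 0.665, 0.0]
wrist_force: [0.2, -0.1, 0.7]
opening: 0.496
grasp_force: 0.0
```

Emit:
carry_out(plan=[[[0,0,0.01,0,0,0,0.5],[0,0,0.03,0,0,0,0.5],[0,0,0.06,0,0,0,0.5],[0,0,0.09,0,0,0,0.5],[0,0,0.12,0,0,0,0.5]]])

```text
time_s: 23.25
eef_pos: [0.5747, -0.0373, 0.1556]
eef_rot: [-0.0, 0.747, 0.665, -0.0]
wrist_force: [1.0, 0.4, -0.6]
opening: 0.502
grasp_force: 0.0
```

Emit:
carry_out(plan=[[[0,0,0.02,0,0,0,0.5],[0,-0.02,0.04,0,0,0,0.5],[0,-0.04,0.04,0,0,0,0.5],[0,-0.04,0.04,0,0,0,0.5],[0,-0.04,0.04,0,0,0,0.5]]])

```text
time_s: 23.67
eef_pos: [0.575, -0.078, 0.1946]
eef_rot: [0.0, 0.747, 0.664, 0.0]
wrist_force: [0.6, -0.5, 0.0]
opening: 0.496
grasp_force: 0.0
```

```bash
python3 - <<'E'
from h import *
o=get_obs();print(o['time_s'],o['eef_pos'],o['wrist_force'])
c=snap('wrist','w7.png');W=pts(c);v=~np.isnan(W[...,0]);P=W[v];J=toJ(P[:,:2])*1000;z=P[:,2]*1000;yl=yellow(c)[v]
m=~yl&(z>28)&(z<36)&(abs(J[:,1]+110)<14)&(abs(J[:,0]+17)<115);A=np.c_[J[m],np.ones(m.sum())]
print('bar',m.sum(),rect(J[m]/1000),np.percentile(z[m],[5,50,95]),np.linalg.lstsq(A,z[m],rcond=None)[0])
b=~yl&(z>50)&(z<62)&(abs(J[:,1]+110)<25)&(abs(J[:,0]+17)<25);print('block',rect(J[b]/1000),np.median(z[b]))
m=yl&(z>15)&(z<24)&(J[:,0]>-80)&(J[:,0]<20)&(J[:,1]>-190)&(J[:,1]<20);print('foot',m.sum(),rect(J[m]/1000),np.median(z[m]))
m=~yl&(z>25)&(z<35)&(J[:,0]>-45)&(J[:,0]<-8)&(J[:,1]<-125)&(J[:,1]>-170);print('paddle',np.percentile(J[m,1],[1,99]) if m.sum() else 0)
E
```

```text
23.6667 [ 0.57495815 -0.07803762  0.19461792] [ 6.26728644e-01 -4.55161880e-01  4.97907487e-04]
bar 4168 (array([ -17. , -111.3,  210.4,   19. ]), -0.11) [30.89385516 32.08440567 33.28636361] [-6.81528979e-04 -3.07982034e-03  3.17285218e+01]
block (array([ -17. , -111.5,   19.8,   19.3]), 89.99) 57.017522558942545
foot 5706 (array([-29.9, -69.4, 139.7,  60.3]), 89.82) 20.12345010611147
paddle [-160.01260869 -139.90623359]
```

View pics/w7.png

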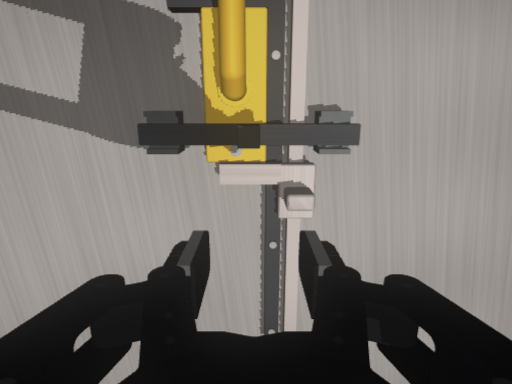

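The picture shows the bar (y≈134, x 138–360) seated between both pairs of cheeks. The foot is home, and the paddle at (265,172) is against its free end. All measurements are within tolerance.

```bash
python3 -c "from bench import hand_in;print(hand_in())"
```

```text
the job is handed in; nothing more can be done
None
```

The job is handed in after about 24 s of robot time: the handle is home in the jig corner, the sled is closed on it, and the bar sits flat and centred across both supports, all within tolerance on the last wrist-camera check; no verdict came back.

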